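# Index a flange on the fit-up fixture

## Task

Push the loose round flange round clockwise (seen from above) by the ears on its edge until its rim notch comes to the spring pawl of the welding fixture and the pawl drops in; then prove the lock by leaning the flange on against the pawl for about half a second with a steady push of roughly 12 N, never pushing the flange as hard as 25 N. After that, swing the hold-down arm over the flange as far as it goes, let go of everything, and leave the other things on and around the fixture where they are.

Things in the scene. Friction and masses are not known exactly. Their poses are not given: they have to be found in the camera images.
- fixture: fixed grey steel plate 290 x 320 x 12 mm. Origin: on the table, under the spigot's axis; x points from the spigot to the pawl, y to the left of that, towards the arm's pivot. Round dark seat (diameter 92, top at height 32) with a spigot (diameter 38, top at 54). Dark pawl guide at x 88 to 124, 37 wide, top at 54; black pawl knob at x 131, top at 61.
- flange: loose round steel flange, 0.6 to 1 kg, 14 mm thick, rim diameter 120, flat on the seat, its bore over the spigot with 1 mm play all round. Origin: centre of its underside (height 32; top at 46; outside the seat only the plate, top at 12, lies below). Its x axis points through the notch. Starts 0.5 to 1.05 rad counter-clockwise of the fixture's x axis; has to be turned until both x axes agree.
- notch (a point): mouth of the flange's rim notch, on the rim 60 mm from the centre, half-way up; the notch is rectangular, 18 wide and 10 deep, the only gap in the rim
- ear (a point): point in the flange's ear opposite the notch, 70 mm from the centre, half-way up (height 39). Ears: three blocks 16 wide, out to radius 80, at +90, 180 and -90 degrees from the notch. Pushing an ear sideways takes a few newtons of friction; the flange stays where it is left. With the pawl in, it is stopped rigidly after 2 to 5 mm of play at the ear and the force rises steeply.
- pawl (a joint): spring pawl, a flat steel bar 15 wide and 12 high at height 33 to 45, sliding in the dark guide towards the spigot; value in m: about 0.001 while its nose rides on the rim (spring about 3.5 N), 0.010 when it has dropped fully into the notch
- pawl_nose (a point): middle of the pawl's nose, at height 39, 60 mm from the spigot axis while on the rim and 51 mm when dropped in
- holddown (a joint): hold-down arm, a flat steel bar 18 wide reaching 90 mm from its pivot, underside at height 51 (5 mm above the flange), stiff by friction (about 1 N at the pin), stays where it is left; value in rad: 0 to 0.35 parked beside the flange, growing counter-clockwise seen from above, 1.5 at its stop over the flange
- pin (a point): centre of the steel pin standing up from the hold-down arm, diameter 12, from height 63 to 97, centre at height 80, 75 mm from the pivot axis; at joint value q it lies from the pivot in the direction pi + q of the fixture frame
- pivot (a point): fixed point on the vertical pivot axis of the hold-down arm, at height 80
- pipe_offcut: loose short steel tube standing on the fixture plate, diameter 34, height 34 mm, to be left alone
- slug: loose steel slug standing on the fixture plate, diameter 26, height 18 mm, to be left alone
- brush: loose brush on the table left of the fixture, to be left alone
- wrench: loose wrench on the table right of the fixture, to be left alone
- spray: loose spray bottle, diameter 72, height 190, left, to be left alone
- paste_tin: loose tin, diameter 70, height 60, right, to be left alone
- alu_block: loose aluminium block 70 x 50 x 40, left, to be left alone
Things that resemble listed ones, but are neither listed nor needed, are in the scene too. Several things have the shape of the flange; the one meant has the colours described above.

How it is judged:
By the outcome, as a careful person would: the job done as asked, in the order asked, and still so for the second after the job is handed in, with the robot touching nothing.
It also fails if it takes over 48 s, if anything falls off the work surface, if the arm or the gripper's body presses on something with over 40 N, if the wrist force passes 120 N, or if a joint passes its speed limit or range.

## Robot

A 6-joint arm with a two-finger parallel gripper is mounted at the origin on the work surface. World frame = base frame: x ahead of the robot, y to its left, z up, the work surface at z = 0. Lengths are in m, angles in rad, forces in N, time in s.
With the tool pointing down it reaches from about 0.325 to 0.775 m from the base axis. Payload 9.3 kg.
Tool frame: the origin (TCP) lies midway between the tips of the shut fingers; the grasp point (between the pads) lies 19 mm behind it; x points along the fingers, z is the direction in which the jaws open and shut, and the axes are right-handed (so a half turn about x gives the same grasp; the last joint's range is limited). The gripper opens to 85 mm and grips with 20 to 120 N. Pads are 22 mm wide; open, the fingers measure 114 mm over their backs; the gripper's body (76 mm by 85 mm) begins 54 mm behind the grasp point. The pads swing forward as they close: fully open they stand 13 mm farther back than shut.
Start: joints at [-1.466, 0.259, 0.021, 1.334, 0, 1.418], TCP at [0.14, -0.532, 0.231] pointing down, gripper open.
Joint ranges: [-3.04, 3.04], [-0.91, 1.82], [-1.04, 1.36], [-1.92, 1.95], [-1.52, 1.45], [-3.14, 3.14]. Speed limits (rad/s): [2.22, 2.22, 2.79, 3.14, 3.14, 3.14].

## Interface

Orientations are given as a unit quaternion [w, x, y, z].
In Python, from workcell import * gives the robot as it stands.
- The arm moves only by the tool servo_tool, never from a script. Its argument "targets" is a list that holds one entry, the list of rows, each a list of 5 numbers: the gripper's target within -1 to 1 (fully open at 1, half-way at 0, shut at -1), then the shift along the tool's x, y, z in m, then the turn about the tool's x in rad. In form: [[[gripper, x, y, z, turn], ...]]. A call has 1 to 20 rows; each row is the pose to reach, as a shift and turn from the pose commanded when the call began, along the tool's axes at that moment; what a row does not reach only later rows make up. A row lasts 1/12 s, in which the tool goes at most 41.7 mm and 7.16 degrees, less where a joint would pass 70% of its speed; a pose out of reach is approached as far as the arm can. A call with a gripper value outside its range is refused whole. The fingers move at their own pace and stop on an object; "force" is the grip in N (left out, the last holds). Time passes only in rows, so rows that repeat a pose let the fingers close. It gives the time, the measured TCP pose, the force and the opening at its end, in the units of the state.
- read_state(): the state, without advancing time (a new reading comes with each control period).
- read_camera(name): name is "scene" or "top" or "wrist"; returns the picture (384x512x3 uint8, red, green, blue); there is no depth.
- camera_params(name): a dict with "K" (3x3 intrinsics, pixels), "world_from_camera" (4x4, takes a point from camera to world coordinates); the wrist camera has in their place "tool_from_camera" (4x4, takes a point from camera to tool coordinates, whose origin is the TCP and whose axes are the tool frame's). Camera axes: x right, y down, z forward; pixel columns grow to the right and rows downward; lengths in m; the calibration is good to about 2 mm. The wrist camera is an equidistant fisheye: a pixel r from the principal point sees the ray r / f radians off the axis. A picture is of the moment at which its call begins: read the wrist's pose just before it. camera_params takes no time and is no camera call.
- job_done(): hands the job in, once; it reports no verdict.
The state is a dict: "t": time; "qpos": joint angles; "joint_vel": joint speeds; "effort": joint torques, N m; "ee_pos": TCP position; "ee_rot": TCP orientation; "ft_force": force on the tool from outside, world axes, zero at the start; "torque": the same for the moment, N m; "finger_gap": finger opening in m.
Only numpy, scipy, OpenCV 4.12 (cv2) and the standard library are available. Lean on these libraries where they do the work, as an engineer would, in place of code of your own. Each camera call takes 0.05 s, during which the arm holds its last target. There are 200 camera calls.

## Working session

There is one attempt and no reset: what is moved stays moved. The work goes in short steps, Python scripts to look and compute and a tool call to move; the robot and the scene stay as the last step left them, time stands still between calls to the robot, and variables do not carry over. Pictures are saved under pics/ and viewed, about 8 in all and at most 12, crops included, and the job is handed in when it is done.

Besides the shell and the picture viewer there is one more tool, called after "Call:" by a JSON object that holds its "method" and its "body", one argument or row to a line. servo_tool: Moves the arm, as the interface text tells. Its arguments: {"type":"object","properties":{"targets":{"type":"array","items":{"type":"array","items":{"type":"array","items":{"type":"number"}}}},"force":{"type":"number"}},"required":["targets"]}

```bash
mkdir -p pics; ls; python3 - <<'E'
from workcell import *
import cv2,numpy as np
np.set_printoptions(precision=4,suppress=True)
s=read_state();print(s)
for n in("scene","top"):
    im=read_camera(n);cv2.imwrite(f"pics/{n}0.png",im[:,:,::-1]);p=camera_params(n);print(n,p["K"],p["world_from_camera"])
print(camera_params("wrist"))
a=cv2.imread("pics/top0.png");cv2.imwrite("pics/top0b.png",cv2.resize(a,(800,600),interpolation=cv2.INTER_CUBIC))
E
```

```text
pics
{'t': 0.0, 'qpos': array([-1.4656,  0.2592,  0.0208,  1.3337,  0.    ,  1.4182]), 'joint_vel': array([-0.0014, -0.0007,  0.    ,  0.0011, -0.    ,  0.0017]), 'effort': array([ -0.0004, -55.5634,  34.4529,   0.0138,  -0.0003,  -0.    ]), 'ee_pos': array([ 0.1402, -0.5315,  0.2307]), 'ee_rot': array([ 0.5598,  0.4319,  0.5605, -0.4312]), 'ft_force': array([ 0.0832,  0.3956, -0.5626]), 'torque': array([-0.0002, -0.0182,  0.0157]), 'finger_gap': 0.08587331598463833}
scene [[488.4483   0.     258.5102]
 [  0.     488.4483 189.4156]
 [  0.       0.       1.    ]] [[ 0.1608  0.8359 -0.5248  1.2726]
 [ 0.9869 -0.1425  0.0756 -0.1468]
 [-0.0116 -0.5301 -0.8478  1.3363]
 [ 0.      0.      0.      1.    ]]
top [[495.5353   0.     246.5309]
 [  0.     495.5353 193.6966]
 [  0.       0.       1.    ]] [[ 0.0065 -0.9954  0.0959  0.3807]
 [-1.     -0.0058  0.0075 -0.0284]
 [-0.0069 -0.096  -0.9954  1.4911]
 [ 0.      0.      0.      1.    ]]
{'K': array([[297.3186,   0.    , 259.4583],
       [  0.    , 297.3186, 190.0264],
       [  0.    ,   0.    ,   1.    ]]), 'tool_from_camera': array([[ 0.0001, -0.2634,  0.9647, -0.1418],
       [-0.0008, -0.9647, -0.2634,  0.0664],
       [ 1.    , -0.0008, -0.0003, -0.0004],
       [ 0.    ,  0.    ,  0.    ,  1.    ]])}
```

View pics/top0b.png

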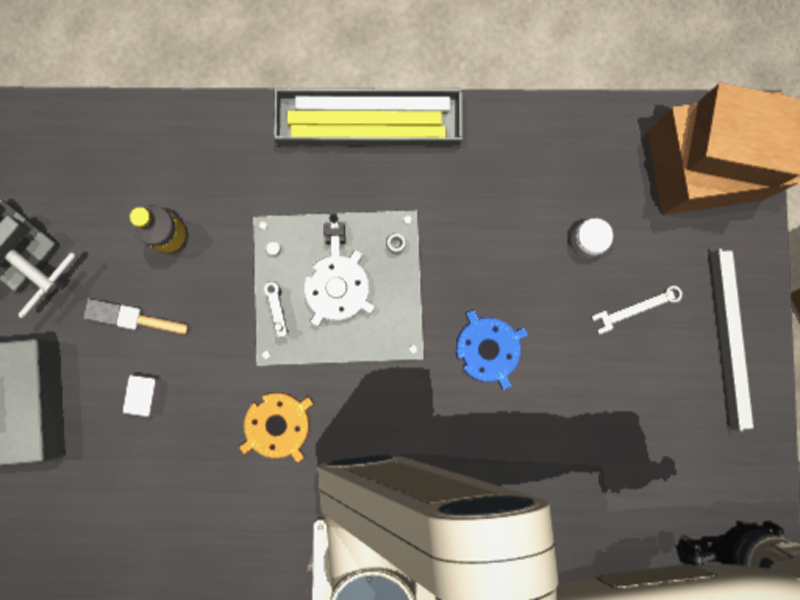

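View pics/scene0.png

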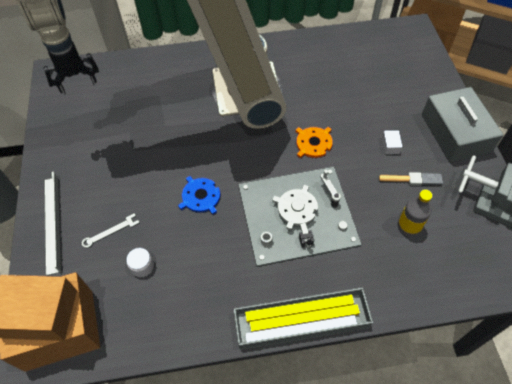

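The scaled top view shows three things shaped like the flange: grey steel at (336,288) on the fixture, blue at (490,349) and orange at (277,426), both on the table. The description fits the grey one. The hold-down is at (271,288) to (281,333), the tube at (396,242) and the slug at (273,248). I'll check this in a close crop and measure.

```bash
cat > h.py <<'E'
from workcell import *
import cv2,numpy as np
from scipy.spatial.transform import Rotation as R
np.set_printoptions(precision=4,suppress=True)
def ray(n,uv,z,pose=None):
    "pixels of camera n -> world points on plane z"
    p=camera_params(n);K=p["K"];uv=np.atleast_2d(uv).astype(float)
    d=np.c_[(uv[:,0]-K[0,2])/K[0,0],(uv[:,1]-K[1,2])/K[1,1],np.ones(len(uv))]
    if n=="wrist":
        r=np.hypot(d[:,0],d[:,1]);s=np.sin(r)/np.maximum(r,1e-9)
        d=np.c_[d[:,0]*s,d[:,1]*s,np.cos(r)];T=pose@p["tool_from_camera"]
    else:T=p["world_from_camera"]
    d=d@T[:3,:3].T;o=T[:3,3]
    return o+d*((z-o[2])/d[:,2])[:,None]
def pose(s):
    q=s["ee_rot"];T=np.eye(4);T[:3,:3]=R.from_quat([q[1],q[2],q[3],q[0]]).as_matrix();T[:3,3]=s["ee_pos"];return T
E
python3 - <<'E'
from h import *
a=cv2.imread("pics/top0.png")
c=a[128:240,155:280];cv2.imwrite("pics/c1.png",cv2.resize(c,None,fx=5,fy=5,interpolation=cv2.INTER_CUBIC))
g=cv2.cvtColor(a,cv2.COLOR_BGR2GRAY);m=np.zeros_like(g);m[128:240,155:280]=(g[128:240,155:280]>110)*255
cs,_=cv2.findContours(m,cv2.RETR_EXTERNAL,cv2.CHAIN_APPROX_NONE);k=max(cs,key=cv2.contourArea)
w=ray("top",k[:,0],.012)[:,:2];r=cv2.minAreaRect(w.astype(np.float32)*1000);print(r)
print(pose(read_state()))
E
```

```text
((554.10888671875, 75.87586975097656), (293.5290832519531, 323.1304626464844), 2.6062874794006348)
[[-0.0001  0.967   0.2549  0.1402]
 [ 0.0012  0.2549 -0.967  -0.5316]
 [-1.      0.0002 -0.0012  0.2307]
 [ 0.      0.      0.      1.    ]]
```

View pics/c1.png

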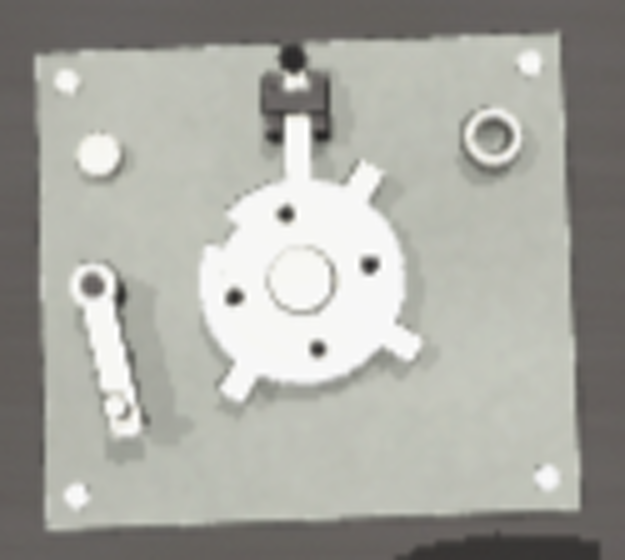

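Close crop: the grey flange sits on the spigot at crop pixel (302,280), with its notch at (222,235) and ears at (368,182), (402,343) and (238,382). The pawl is at (298,150), the hold-down pivot at (93,285), the pin at (118,405), the tube at (492,138) and the slug at (98,155). The choice is confirmed.

```bash
python3 - <<'E'
from h import *
f=lambda u,v,z:ray("top",[155+(u-2)/5,128+(v-2)/5],z)[0]
o=f(302,280,.054);k=f(292,57,.061);print("spigot",o,"knob",k)
yaw=np.arctan2(*(k-o)[[1,0]]);print("yaw",yaw,"rect yaw",np.radians(2.606))
yaw=np.radians(2.6);c,s=np.cos(yaw),np.sin(yaw)
F=lambda p:np.array([[c,s],[-s,c]])@(p-o)[:2]
for n,u,v,z in[("notch",222,235,.046),("earM90",368,182,.046),("ear180",402,343,.046),("ear90",238,382,.046),("pin",118,405,.097),("pivot",93,285,.063),("tube",492,138,.046),("slug",98,155,.03)]:
    p=f(u,v,z);q=F(p);print(n,p,"fix",q,np.arctan2(q[1],q[0]))
E
```

```text
spigot [0.5482 0.0748 0.054 ] knob [0.679  0.0818 0.061 ]
yaw 0.05365654756332397 rect yaw 0.045483280306972226
notch [0.5756 0.1228 0.046 ] fix [0.0295 0.0467] 1.0080616550201935
earM90 [0.6075 0.0372 0.046 ] fix [ 0.0575 -0.0403] -0.6106457732771242
ear180 [0.5124 0.0163 0.046 ] fix [-0.0385 -0.0568] -2.1663511302345495
ear90 [0.4889 0.1121 0.046 ] fix [-0.0576  0.0399] 2.5353736632987522
pin [0.4717 0.1746 0.097 ] fix [-0.072   0.1032] 2.1796223923094673
pivot [0.5436 0.1955 0.063 ] fix [0.0008 0.1208] 1.564015556630012
tube [ 0.6342 -0.0358  0.046 ] fix [ 0.0808 -0.1144] -0.9554442058699713
slug [0.6255 0.1993 0.03  ] fix [0.0828 0.1209] 0.9702928102549664
```

Flange angle is about 0.967 rad and yaw about 0.05. I'll swing over beside the opposite ear with the fingers shut and the tool's +y along the push direction.

Call:
{"method": "servo_tool", "body": {
  "targets": [
    [[-1,0.004,0.027,-0.0215,-0.123],[-1,0.008,0.054,-0.043,-0.247],[-1,0.013,0.081,-0.0645,-0.37],[-1,0.017,0.108,-0.086,-0.494],[-1,0.021,0.135,-0.1075,-0.617],[-1,0.025,0.162,-0.129,-0.741],[-1,0.029,0.189,-0.15,-0.864],[-1,0.034,0.216,-0.172,-0.987],[-1,0.038,0.243,-0.193,-1.111],[-1,0.042,0.27,-0.215,-1.234],[-1,0.046,0.297,-0.236,-1.358],[-1,0.05,0.324,-0.258,-1.481],[-1,0.055,0.351,-0.279,-1.604],[-1,0.059,0.378,-0.301,-1.728],[-1,0.063,0.405,-0.322,-1.851],[-1,0.067,0.432,-0.344,-1.975],[-1,0.072,0.459,-0.365,-2.098],[-1,0.076,0.486,-0.387,-2.222],[-1,0.08,0.513,-0.408,-2.345],[-1,0.08,0.513,-0.408,-2.345]]
  ]
}}

```text
t: 1.77
ee_pos: [0.5344, -0.0025, 0.1499]
ee_rot: [0.613, -0.352, 0.613, 0.353]
ft_force: [-0.5, -0.1, -0.5]
finger_gap: 0.0001
```

```bash
python3 - <<'E'
from h import *
s=read_state();T=pose(s);im=read_camera("wrist");cv2.imwrite("pics/w1.png",im[:,:,::-1])
np.save("w1.npy",T);print(s["t"],T,s["ft_force"],s["qpos"],s["finger_gap"])
E
```

```text
1.7667 [[-0.0005 -0.8641  0.5034  0.5344]
 [ 0.0014  0.5034  0.8641 -0.0025]
 [-1.      0.0011  0.001   0.1499]
 [ 0.      0.      0.      1.    ]] [-0.4745 -0.0794 -0.4604] [-0.1625  0.2696 -0.1746  1.1273  0.0013  0.365 ] 5.9420030284492006e-05
```

View pics/w1.png

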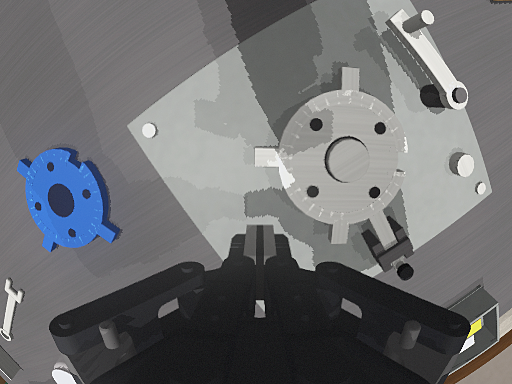

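The wrist view shows the flange at (340,158), the opposite ear at (267,157) ahead of the finger tips at (260,230), the pin top at (428,17), the pivot at (460,95) and the pawl at (385,235). I'll check these against the top view.

```bash
python3 - <<'E'
from h import *
T=np.load("w1.npy")
for n,u,v,z in[("spigot",348,160,.054),("eartip180",255,157,.046),("ear180 lowedge at rim",276,166,.046),("ear90tip",350,68,.046),("pintop",428,17,.097),("pivot",460,95,.063),("knob",404,271,.061)]:
    p=ray("wrist",[u,v],z,T)[0];print(n,p,"tool-frame", (np.linalg.inv(T)@np.r_[p,1])[:3])
E
```

```text
spigot [0.5475 0.0757 0.054 ] tool-frame [0.0961 0.028  0.074 ]
eartip180 [0.508  0.0089 0.046 ] tool-frame [ 0.104   0.0285 -0.0036]
ear180 lowedge at rim [0.5235 0.0203 0.046 ] tool-frame [0.104  0.0208 0.0141]
ear90tip [0.4813 0.1167 0.046 ] tool-frame [0.1041 0.1058 0.0761]
pintop [0.4713 0.1775 0.097 ] tool-frame [0.0532 0.145  0.1237]
pivot [0.5449 0.1991 0.063 ] tool-frame [0.0872 0.0923 0.1793]
knob [0.6738 0.0808 0.061 ] tool-frame [ 0.089  -0.0786  0.142 ]
```

Call:
{"method": "servo_tool", "body": {
  "targets": [
    [[-1,0.035,0,0,0],[-1,0.07,0,0,0],[-1,0.1,0,0,0],[-1,0.117,0,0,0],[-1,0.117,0,0,0],[-1,0.117,0,0,0]]
  ]
}}

```text
t: 2.32
ee_pos: [0.5315, -0.0071, 0.0341]
ee_rot: [0.615, -0.348, 0.616, 0.349]
ft_force: [-0.7, -0.2, 0.7]
finger_gap: 0.0001
```

```bash
cat > arc.py <<'E'
from h import *
import sys
# rows for pusher following the ear: flange turn from a0 to a1 (notch angle), n rows, contact gap g
def arc(angs,g=0.0,rad=.077,off=.019,o=(0.548,0.0755),yaw=.05,cmd=None,ycmd=None):
    out=[]
    for a in angs:
        e=a-np.pi+yaw;t=e-np.pi/2
        P=np.array(o)+rad*np.array([np.cos(e),np.sin(e)])-(off+g)*np.array([np.cos(t),np.sin(t)])
        d=P-cmd;y=np.array([np.cos(ycmd),np.sin(ycmd)]);z=np.array([np.sin(ycmd),-np.cos(ycmd)])
        turn=-((t-ycmd+np.pi)%(2*np.pi)-np.pi)
        out.append([round(d@y,4),round(d@z,4),round(turn,3)])
    return out
E
python3 - <<'E'
from arc import *
s=read_state();T=pose(s);yc=np.arctan2(T[1,1],T[0,1]);print(s["t"],s["ee_pos"],s["ft_force"],yc,s["qpos"])
for r in arc([.967,.93,.89,.85,.81,.77,.73,.69,.65,.61,.57,.53,.49,.45,.41,.37,.33,.29,.25,.21,.17,.13,.09,.05,.02,0],cmd=s["ee_pos"][:2],ycmd=yc):print(r)
E
```

```text
2.3167 [ 0.5315 -0.0071  0.0341] [-0.6977 -0.2262  0.7481] 2.601183643194667 [-0.1711  0.365  -0.363   0.8448 -0.0001  0.3693]
[np.float64(0.0104), np.float64(0.002), np.float64(0.013)]
[np.float64(0.0132), np.float64(0.0014), np.float64(0.05)]
[np.float64(0.0164), np.float64(0.0009), np.float64(0.09)]
[np.float64(0.0195), np.float64(0.0005), np.float64(0.13)]
[np.float64(0.0227), np.float64(0.0002), np.float64(0.17)]
[np.float64(0.0258), np.float64(0.0), np.float64(0.21)]
[np.float64(0.029), np.float64(-0.0), np.float64(0.25)]
[np.float64(0.0322), np.float64(0.0001), np.float64(0.29)]
[np.float64(0.0353), np.float64(0.0003), np.float64(0.33)]
[np.float64(0.0385), np.float64(0.0006), np.float64(0.37)]
[np.float64(0.0416), np.float64(0.0011), np.float64(0.41)]
[np.float64(0.0447), np.float64(0.0017), np.float64(0.45)]
[np.float64(0.0478), np.float64(0.0024), np.float64(0.49)]
[np.float64(0.0509), np.float64(0.0032), np.float64(0.53)]
[np.float64(0.0539), np.float64(0.0042), np.float64(0.57)]
[np.float64(0.0569), np.float64(0.0053), np.float64(0.61)]
[np.float64(0.0598), np.float64(0.0065), np.float64(0.65)]
[np.float64(0.0627), np.float64(0.0078), np.float64(0.69)]
[np.float64(0.0655), np.float64(0.0092), np.float64(0.73)]
[np.float64(0.0683), np.float64(0.0108), np.float64(0.77)]
[np.float64(0.071), np.float64(0.0124), np.float64(0.81)]
[np.float64(0.0737), np.float64(0.0142), np.float64(0.85)]
[np.float64(0.0762), np.float64(0.0161), np.float64(0.89)]
[np.float64(0.0787), np.float64(0.018), np.float64(0.93)]
[np.float64(0.0805), np.float64(0.0196), np.float64(0.96)]
[np.float64(0.0817), np.float64(0.0206), np.float64(0.98)]
```

Call:
{"method": "servo_tool", "body": {
  "targets": [
    [[-1,0,0.004,0.001,0],[-1,0,0.0065,0.002,0.01],[-1,0,0.0085,0.002,0.01],[-1,0,0.0105,0.002,0.013],[-1,0,0.0132,0.0014,0.05],[-1,0,0.0164,0.0009,0.09],[-1,0,0.0195,0.0005,0.13],[-1,0,0.0227,0.0002,0.17],[-1,0,0.0258,0,0.21],[-1,0,0.029,0,0.25],[-1,0,0.0322,0.0001,0.29],[-1,0,0.0353,0.0003,0.33],[-1,0,0.0385,0.0006,0.37],[-1,0,0.0416,0.0011,0.41],[-1,0,0.0447,0.0017,0.45],[-1,0,0.0478,0.0024,0.49]]
  ]
}}

```text
t: 3.65
ee_pos: [0.4937, 0.0194, 0.0354]
ee_rot: [0.683, -0.189, 0.681, 0.187]
ft_force: [2.7, -4.6, 2.4]
finger_gap: 0.0002
```

```bash
python3 - <<'E'
from arc import *
s=read_state();T=pose(s);yc=np.arctan2(T[1,1],T[0,1]);print(s["t"],s["ee_pos"],s["ft_force"],yc,s["torque"])
im=read_camera("wrist");cv2.imwrite("pics/w2.png",im[:,:,::-1]);np.save("w2.npy",T)
for r in arc([.49,.47,.43,.39,.35,.31,.27,.23,.19,.15,.12,.1,.09,.08,.07,.06,.05,.04,.03,.02,.01,0],cmd=s["ee_pos"][:2],ycmd=yc):print(*r)
E
```

```text
3.65 [0.4937 0.0194 0.0354] [ 2.6704 -4.617   2.3736] 2.110195428155032 [-0.8125 -0.5248  0.0034]
0.0012 -0.0015 -0.001
0.0027 -0.0019 0.019
0.0058 -0.0026 0.059
0.009 -0.0031 0.099
0.0121 -0.0035 0.139
0.0153 -0.0037 0.179
0.0185 -0.0039 0.219
0.0216 -0.0039 0.259
0.0248 -0.0037 0.299
0.028 -0.0035 0.339
0.0303 -0.0032 0.369
0.0319 -0.003 0.389
0.0327 -0.0029 0.399
0.0335 -0.0028 0.409
0.0342 -0.0026 0.419
0.035 -0.0025 0.429
0.0358 -0.0023 0.439
0.0366 -0.0022 0.449
0.0374 -0.002 0.459
0.0381 -0.0018 0.469
0.0389 -0.0016 0.479
0.0397 -0.0015 0.489
```

View pics/w2.png

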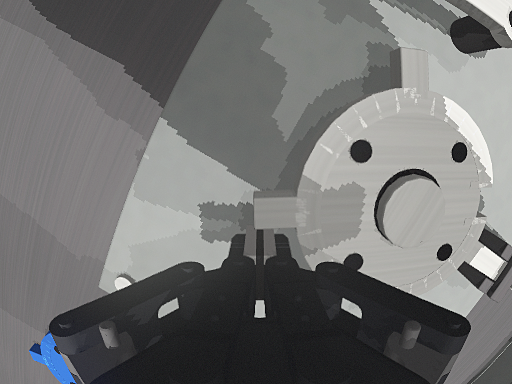

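Fingers are in contact with the ear at about (275,212), the rim is turning under the pawl at (490,262), and push force is about 5 N. Continuing.

Call:
{"method": "servo_tool", "body": {
  "targets": [
    [[-1,0,0.0015,-0.0004,0.02],[-1,0,0.0046,-0.0011,0.06],[-1,0,0.0078,-0.0016,0.1],[-1,0,0.0109,-0.002,0.14],[-1,0,0.0141,-0.0022,0.18],[-1,0,0.0173,-0.0024,0.22],[-1,0,0.0204,-0.0024,0.26],[-1,0,0.0236,-0.0022,0.3],[-1,0,0.0268,-0.002,0.34],[-1,0,0.0285,-0.0018,0.36],[-1,0,0.0285,-0.0018,0.36]]
  ]
}}

```text
t: 4.62
ee_pos: [0.4767, 0.0434, 0.0349]
ee_rot: [0.705, -0.065, 0.704, 0.064]
ft_force: [1.4, -3.4, 2.4]
finger_gap: 0.0002
```

```bash
python3 - <<'E'
from arc import *
s=read_state();T=pose(s);yc=np.arctan2(T[1,1],T[0,1]);print(s["t"],s["ee_pos"],s["ft_force"],yc,s["torque"])
im=read_camera("wrist");cv2.imwrite("pics/w3.png",im[:,:,::-1]);np.save("w3.npy",T)
im=read_camera("top");c=im[128:240,155:280,::-1];cv2.imwrite("pics/t3.png",cv2.resize(c,None,fx=5,fy=5,interpolation=cv2.INTER_CUBIC))
for r in arc([.15,.12,.1,.08,.06,.05,.04,.03,.02,.01,0],cmd=s["ee_pos"][:2],ycmd=yc):print(*r)
E
```

```text
4.6167 [0.4767 0.0434 0.0349] [ 1.4099 -3.442   2.4304] 1.7527767286214038 [-0.6782 -0.2638  0.0453]
-0.0017 -0.0007 -0.018
0.0006 -0.0013 0.012
0.0021 -0.0016 0.032
0.0037 -0.0019 0.052
0.0052 -0.0022 0.072
0.006 -0.0023 0.082
0.0068 -0.0025 0.092
0.0076 -0.0026 0.102
0.0084 -0.0027 0.112
0.0092 -0.0028 0.122
0.0099 -0.0029 0.132
```

View pics/w3.png

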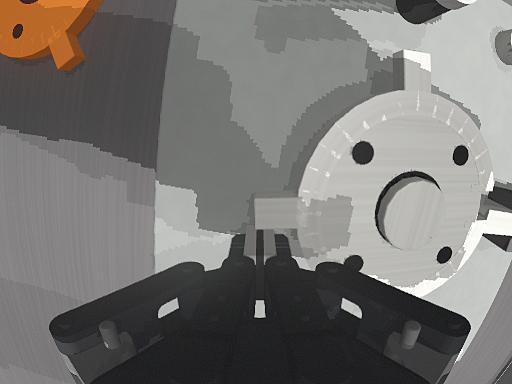

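The pawl is at (500,222) and the notch is nearing it. I'll measure the flange angle from the bolt holes at (363,153), (461,155), (445,255) and (355,262).

```bash
python3 - <<'E'
from h import *
T=np.load("w3.npy")
P=ray("wrist",[(363,153),(461,155),(445,255),(355,262)],.046,T)[:,:2];print(P,P.mean(0))
for a,b in((0,2),(1,3)):
    d=P[b]-P[a];print(np.arctan2(d[1],d[0]),np.linalg.norm(d))
e=ray("wrist",[(254,195),(256,229)],.046,T)[:,:2].mean(0)-[.548,.0755];print("ear ang",np.arctan2(*e[::-1])+np.pi-2*np.pi-.05, np.arctan2(*e[::-1]),np.linalg.norm(e))
E
```

```text
[[0.5146 0.1002]
 [0.5714 0.112 ]
 [0.5832 0.0552]
 [0.5265 0.045 ]] [0.5489 0.0781]
-0.5805977652576415 0.0821349088333478
-2.161728984768846 0.08063320479235882
ear ang -6.175835655160062 -2.9842430015702694 0.07833085788624664
```

Call:
{"method": "servo_tool", "body": {
  "targets": [
    [[-1,0,0.0012,-0.0002,0.015],[-1,0,0.0024,-0.0005,0.03],[-1,0,0.0036,-0.0007,0.045],[-1,0,0.0046,-0.001,0.06],[-1,0,0.0054,-0.0011,0.07],[-1,0,0.006,-0.0012,0.08],[-1,0,0.006,-0.0012,0.08]]
  ]
}}

```text
t: 5.3
ee_pos: [0.474, 0.0493, 0.0343]
ee_rot: [0.706, -0.036, 0.706, 0.036]
ft_force: [2.1, -3.8, 3.2]
finger_gap: -0.0002
```

Call:
{"method": "servo_tool", "body": {
  "targets": [
    [[-1,0,0.0008,0,0.01],[-1,0,0.0016,0,0.02],[-1,0,0.0016,0,0.02]]
  ]
}}

```text
t: 5.55
ee_pos: [0.4734, 0.051, 0.0341]
ee_rot: [0.706, -0.029, 0.707, 0.029]
ft_force: [-0.3, -4.0, 2.1]
finger_gap: -0.0
```

```bash
python3 - <<'E'
from h import *
s=read_state();T=pose(s);print(s["t"],s["ee_pos"],s["ft_force"],np.arctan2(T[1,1],T[0,1]))
im=read_camera("wrist");cv2.imwrite("pics/w4.png",im[:,:,::-1]);np.save("w4.npy",T)
c=im[140:300,352:512,::-1];a=cv2.resize(c,None,fx=3.5,fy=3.5,interpolation=cv2.INTER_CUBIC);cv2.imwrite("pics/w4c.png",a)
E
```

```text
5.55 [0.4734 0.051  0.0341] [-0.2875 -3.9868  2.0921] 1.6523577709199841
```

View pics/w4c.png

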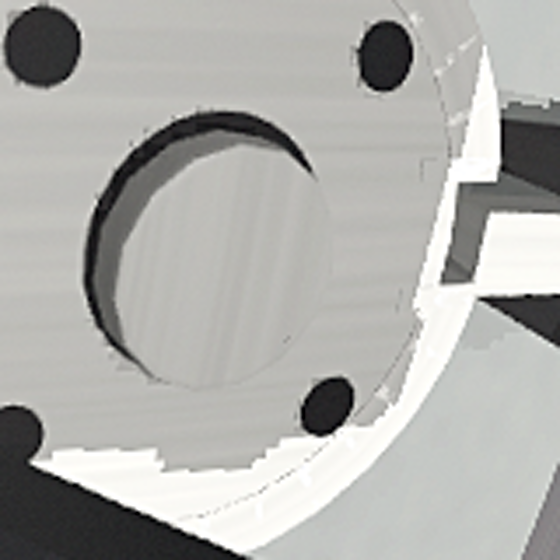

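The crop shows the notch at (460,180–285) with the pawl's nose at (490,212–295) still just overlapping its lower edge, roughly 2 mm to go. Creeping on.

Call:
{"method": "servo_tool", "body": {
  "targets": [
    [[-1,0,0.0007,0,0.01],[-1,0,0.0014,0,0.02],[-1,0,0.0021,0,0.027],[-1,0,0.0021,0,0.027]]
  ]
}}

```text
t: 5.93
ee_pos: [0.473, 0.0531, 0.034]
ee_rot: [0.706, -0.019, 0.707, 0.019]
ft_force: [-1.4, -3.5, 1.7]
finger_gap: -0.0
```

Call:
{"method": "servo_tool", "body": {
  "targets": [
    [[-1,0,0.0006,0,0.007],[-1,0,0.0012,0,0.014],[-1,0,0.0012,0,0.014]]
  ]
}}

```text
t: 6.18
ee_pos: [0.473, 0.0544, 0.034]
ee_rot: [0.707, -0.014, 0.707, 0.015]
ft_force: [-0.2, -3.8, 0.1]
finger_gap: -0.0001
```

```bash
python3 - <<'E'
from h import *
s=read_state();T=pose(s);print(s["t"],s["ee_pos"],s["ft_force"],np.arctan2(T[1,1],T[0,1]))
im=read_camera("wrist");cv2.imwrite("pics/w5.png",im[:,:,::-1]);np.save("w5.npy",T)
c=im[140:300,352:512,::-1];a=cv2.resize(c,None,fx=3.5,fy=3.5,interpolation=cv2.INTER_CUBIC);cv2.imwrite("pics/w5c.png",a)
E
```

```text
6.1833 [0.473  0.0544 0.034 ] [-0.1858 -3.8244  0.0833] 1.611560930003333
```

View pics/w5c.png

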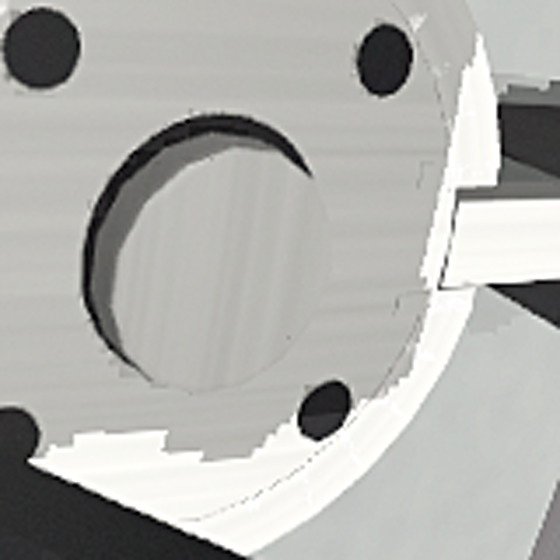

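The pawl has dropped in: its nose is at (440,240), inside the notch, leaving about 2 mm of play at the upper flank. Now leaning on it in small steps.

Call:
{"method": "servo_tool", "body": {
  "targets": [
    [[-1,0,0.0005,0,0.006],[-1,0,0.001,0,0.012],[-1,0,0.0015,0,0.018],[-1,0,0.0015,0,0.018]]
  ]
}}

```text
t: 6.57
ee_pos: [0.4734, 0.0558, 0.0341]
ee_rot: [0.707, -0.008, 0.707, 0.008]
ft_force: [-1.4, -1.6, -0.7]
finger_gap: 0.0001
```

Call:
{"method": "servo_tool", "body": {
  "targets": [
    [[-1,0,0.0004,0,0.003],[-1,0,0.0007,0,0.006],[-1,0,0.0007,0,0.006]]
  ]
}}

```text
t: 6.82
ee_pos: [0.4735, 0.0564, 0.0342]
ee_rot: [0.707, -0.006, 0.707, 0.006]
ft_force: [-1.7, -1.9, -0.8]
finger_gap: -0.0001
```

Call:
{"method": "servo_tool", "body": {
  "targets": [
    [[-1,0,0.0003,0,0],[-1,0,0.0006,0,0],[-1,0,0.0006,0,0]]
  ]
}}

```text
t: 7.07
ee_pos: [0.4735, 0.057, 0.0343]
ee_rot: [0.707, -0.006, 0.707, 0.006]
ft_force: [-0.8, -3.0, -0.8]
finger_gap: -0.0
```

Call:
{"method": "servo_tool", "body": {
  "targets": [
    [[-1,0,0.0003,0,0],[-1,0,0.0005,0,0],[-1,0,0.0005,0,0]]
  ]
}}

```text
t: 7.32
ee_pos: [0.4735, 0.0575, 0.0343]
ee_rot: [0.707, -0.006, 0.707, 0.006]
ft_force: [-0.6, -2.5, -1.2]
finger_gap: -0.0002
```

Call:
{"method": "servo_tool", "body": {
  "targets": [
    [[-1,0,0.0003,0,0],[-1,0,0.0005,0,0],[-1,0,0.0005,0,0]]
  ]
}}

```text
t: 7.57
ee_pos: [0.4735, 0.0578, 0.0343]
ee_rot: [0.707, -0.006, 0.707, 0.006]
ft_force: [-1.5, -4.3, -1.0]
finger_gap: 0.0001
```

Call:
{"method": "servo_tool", "body": {
  "targets": [
    [[-1,0,0.0003,0,0],[-1,0,0.0005,0,0],[-1,0,0.0005,0,0]]
  ]
}}

```text
t: 7.82
ee_pos: [0.4735, 0.058, 0.0343]
ee_rot: [0.707, -0.006, 0.707, 0.006]
ft_force: [-1.2, -5.8, -1.5]
finger_gap: 0.0
```

Call:
{"method": "servo_tool", "body": {
  "targets": [
    [[-1,0,0.0003,0,0],[-1,0,0.0006,0,0],[-1,0,0.0006,0,0]]
  ]
}}

```text
t: 8.07
ee_pos: [0.4735, 0.0582, 0.0343]
ee_rot: [0.707, -0.006, 0.707, 0.005]
ft_force: [-0.8, -7.9, -0.2]
finger_gap: -0.0001
```

Call:
{"method": "servo_tool", "body": {
  "targets": [
    [[-1,0,0.0003,0,0],[-1,0,0.0006,0,0],[-1,0,0.0006,0,0]]
  ]
}}

```text
t: 8.32
ee_pos: [0.4734, 0.0584, 0.0343]
ee_rot: [0.707, -0.007, 0.707, 0.005]
ft_force: [-1.0, -11.5, -1.2]
finger_gap: -0.0
```

Contact is rigid now, at about 11.5 N. A touch more, then hold.

Call:
{"method": "servo_tool", "body": {
  "targets": [
    [[-1,0,0.0001,0,0],[-1,0,0.0001,0,0],[-1,0,0.0001,0,0],[-1,0,0.0001,0,0],[-1,0,0.0001,0,0]]
  ]
}}

```text
t: 8.73
ee_pos: [0.4735, 0.0584, 0.0343]
ee_rot: [0.707, -0.007, 0.707, 0.005]
ft_force: [0.1, -10.7, -0.2]
finger_gap: 0.0001
```

Call:
{"method": "servo_tool", "body": {
  "targets": [
    [[-1,0,0,0,0],[-1,0,0,0,0],[-1,0,0,0,0]]
  ]
}}

```text
t: 8.98
ee_pos: [0.4734, 0.0584, 0.0343]
ee_rot: [0.707, -0.007, 0.707, 0.005]
ft_force: [-0.5, -10.6, -1.1]
finger_gap: 0.0002
```

Call:
{"method": "servo_tool", "body": {
  "targets": [
    [[-1,0,0.0002,0,0],[-1,0,0.0003,0,0],[-1,0,0.0003,0,0]]
  ]
}}

```text
t: 9.23
ee_pos: [0.4734, 0.0585, 0.0343]
ee_rot: [0.707, -0.007, 0.707, 0.004]
ft_force: [-2.0, -12.5, -0.9]
finger_gap: 0.0002
```

Call:
{"method": "servo_tool", "body": {
  "targets": [
    [[-1,0,0,0,0],[-1,0,0,0,0],[-1,0,0,0,0],[-1,0,0,0,0],[-1,0,0,0,0],[-1,0,0,0,0],[-1,0,0,0,0]]
  ]
}}

```text
t: 9.82
ee_pos: [0.4734, 0.0585, 0.0343]
ee_rot: [0.707, -0.007, 0.707, 0.004]
ft_force: [-1.1, -12.3, 0.1]
finger_gap: -0.0
```

Held at about 12.3 N for over 0.6 s. Backing off, lifting, and going over to the free side of the hold-down pin.

Call:
{"method": "servo_tool", "body": {
  "targets": [
    [[-1,0,-0.003,0,0],[-1,0,-0.01,0,0],[-1,0,-0.018,0,0],[-1,-0.03,-0.018,0,0],[-1,-0.065,-0.018,0,0],[-1,-0.1,-0.018,0,0],[-1,-0.105,0.01,-0.001,-0.05],[-1,-0.105,0.045,-0.003,-0.11],[-1,-0.105,0.08,-0.004,-0.17],[-1,-0.105,0.11,-0.006,-0.23],[-1,-0.105,0.13,-0.007,-0.27],[-1,-0.105,0.141,-0.0076,-0.27],[-1,-0.105,0.141,-0.0076,-0.27]]
  ]
}}

```text
t: 10.9
ee_pos: [0.4633, 0.2023, 0.1392]
ee_rot: [0.7, -0.101, 0.7, 0.102]
ft_force: [0.7, 0.1, 0.2]
finger_gap: 0.0001
```

```bash
python3 - <<'E'
from h import *
s=read_state();T=pose(s);print(s["t"],s["ee_pos"],s["ft_force"],np.arctan2(T[1,1],T[0,1]),s["qpos"])
im=read_camera("wrist");cv2.imwrite("pics/w6.png",im[:,:,::-1]);np.save("w6.npy",T)
im=read_camera("top");c=im[128:240,155:280,::-1];
w=cv2.imread("pics/w6.png");c=cv2.resize(c,None,fx=2.3,fy=2.3,interpolation=cv2.INTER_CUBIC)
cv=np.zeros((384,800,3),np.uint8);cv[:,:512]=w;cv[:c.shape[0],512:512+c.shape[1]]=c;cv2.imwrite("pics/m6.png",cv)
E
```

```text
10.9 [0.4633 0.2023 0.1392] [0.6839 0.1321 0.2139] 1.8588018104531656 [ 0.2451  0.2294 -0.2596  1.0817  0.0007  1.5279]
```

View pics/m6.png

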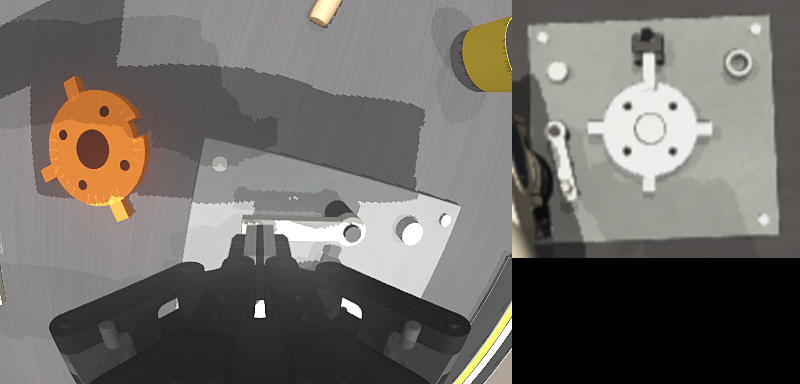

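The flange now stands square to the fixture and the pawl is seated. The fingers are beside the pin on its outer side and the arm is still parked. Descending and working out the arc.

Call:
{"method": "servo_tool", "body": {
  "targets": [
    [[-1,0.03,0,0,0],[-1,0.055,0,0,0],[-1,0.063,0,0,0],[-1,0.063,0,0,0]]
  ]
}}

```text
t: 11.33
ee_pos: [0.4624, 0.1994, 0.0747]
ee_rot: [0.699, -0.1, 0.701, 0.1]
ft_force: [-0.0, -0.2, 0.5]
finger_gap: 0.0001
```

```bash
python3 - <<'E'
from h import *
s=read_state();T=pose(s);yc=np.arctan2(T[1,1],T[0,1]);print(s["t"],s["ee_pos"],s["ft_force"],yc)
pv=np.array([.5445,.197]);Y=T[:2,1];Z=T[:2,2]
for q in np.r_[.285,np.arange(.32,1.56,.07)]:
    t=np.array([np.sin(q),-np.cos(q)]);P=pv-.075*np.array([np.cos(q),np.sin(q)])-.017*t
    d=P-s["ee_pos"][:2];ya=np.arctan2(*(-t)[::-1])%(2*np.pi)
    print(round(q,3),f"[-1, 0, {d@Y:.4f}, {d@Z:.4f}, {-(ya-yc):.3f}],",P)
E
```

```text
11.3333 [0.4624 0.1994 0.0747] [-0.0257 -0.1945  0.4963] 1.855539240969653
0.285 [-1, 0, -0.0084, 0.0031, -0.000], [0.4677 0.1922]
0.32 [-1, 0, -0.0110, 0.0026, -0.035], [0.468  0.1895]
0.39 [-1, 0, -0.0163, 0.0017, -0.105], [0.4687 0.1842]
0.46 [-1, 0, -0.0217, 0.0013, -0.175], [0.4697 0.1789]
0.53 [-1, 0, -0.0270, 0.0012, -0.245], [0.4712 0.1738]
0.6 [-1, 0, -0.0324, 0.0015, -0.315], [0.473  0.1687]
0.67 [-1, 0, -0.0378, 0.0022, -0.385], [0.4752 0.1638]
0.74 [-1, 0, -0.0430, 0.0033, -0.455], [0.4777 0.159 ]
0.81 [-1, 0, -0.0482, 0.0047, -0.525], [0.4805 0.1544]
0.88 [-1, 0, -0.0533, 0.0065, -0.595], [0.4836 0.15  ]
0.95 [-1, 0, -0.0583, 0.0086, -0.665], [0.487  0.1459]
1.02 [-1, 0, -0.0630, 0.0111, -0.735], [0.4908 0.142 ]
1.09 [-1, 0, -0.0676, 0.0139, -0.805], [0.4947 0.1384]
1.16 [-1, 0, -0.0720, 0.0170, -0.875], [0.499 0.135]
1.23 [-1, 0, -0.0762, 0.0204, -0.945], [0.5034 0.132 ]
1.3 [-1, 0, -0.0801, 0.0241, -1.015], [0.5081 0.1293]
1.37 [-1, 0, -0.0837, 0.0281, -1.085], [0.5129 0.1269]
1.44 [-1, 0, -0.0871, 0.0323, -1.155], [0.5179 0.1249]
1.51 [-1, 0, -0.0901, 0.0367, -1.225], [0.523  0.1232]
```

Call:
{"method": "servo_tool", "body": {
  "targets": [
    [[-1,0,-0.0045,0.002,0],[-1,0,-0.0084,0.003,0],[-1,0,-0.011,0.0026,-0.035],[-1,0,-0.0163,0.0017,-0.105],[-1,0,-0.0217,0.0013,-0.175],[-1,0,-0.027,0.0012,-0.245],[-1,0,-0.0324,0.0015,-0.315],[-1,0,-0.0378,0.0022,-0.385],[-1,0,-0.043,0.0033,-0.455],[-1,0,-0.0482,0.0047,-0.525],[-1,0,-0.0533,0.0065,-0.595],[-1,0,-0.0583,0.0086,-0.665],[-1,0,-0.063,0.0111,-0.735],[-1,0,-0.0676,0.0139,-0.805],[-1,0,-0.072,0.017,-0.875],[-1,0,-0.0762,0.0204,-0.945],[-1,0,-0.0801,0.0241,-1.015],[-1,0,-0.0801,0.0241,-1.015]]
  ]
}}

```text
t: 12.83
ee_pos: [0.5108, 0.1301, 0.0776]
ee_rot: [0.563, -0.43, 0.561, 0.429]
ft_force: [-0.1, -0.2, -0.0]
finger_gap: 0.0
```

```bash
python3 - <<'E'
from h import *
s=read_state();T=pose(s);yc=np.arctan2(T[1,1],T[0,1]);print(s["t"],s["ee_pos"],s["ft_force"],yc)
im=read_camera("wrist");cv2.imwrite("pics/w7.png",im[:,:,::-1]);np.save("w7.npy",T)
im=read_camera("scene");c=cv2.resize(im[155:275,230:370,::-1],(448,384),interpolation=cv2.INTER_CUBIC)
w=cv2.imread("pics/w7.png")[:,130:430];cv2.imwrite("pics/m7.png",np.hstack([w,c]))
E
```

```text
12.8333 [0.5108 0.1301 0.0776] [-0.0519 -0.1848 -0.049 ] 2.8748970343731277
```

View pics/m7.png

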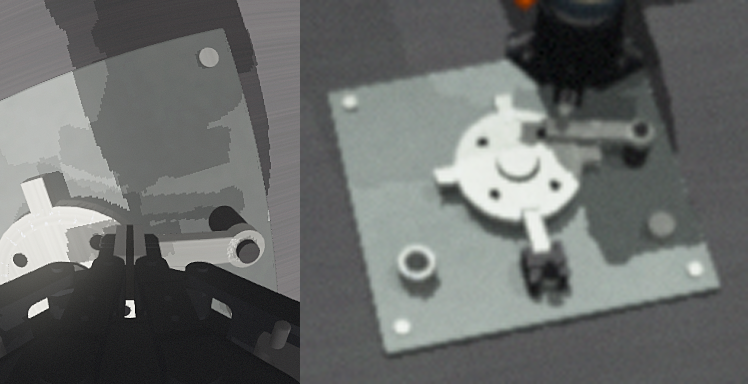

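The hold-down is over the flange, about 0.2–0.25 rad short of its stop. Continuing slowly to the stop.

Call:
{"method": "servo_tool", "body": {
  "targets": [
    [[-1,0,-0.003,-0.0006,-0.04],[-1,0,-0.006,-0.0011,-0.08],[-1,0,-0.0085,-0.0014,-0.11],[-1,0,-0.0106,-0.0017,-0.14],[-1,0,-0.0125,-0.0018,-0.165],[-1,0,-0.014,-0.0019,-0.185],[-1,0,-0.0155,-0.002,-0.205],[-1,0,-0.0155,-0.002,-0.205]]
  ]
}}

```text
t: 13.6
ee_pos: [0.5238, 0.1248, 0.0766]
ee_rot: [0.516, -0.484, 0.516, 0.484]
ft_force: [0.0, -0.4, 0.1]
finger_gap: -0.0001
```

Call:
{"method": "servo_tool", "body": {
  "targets": [
    [[-1,0,-0.001,0,-0.013],[-1,0,-0.002,0,-0.026],[-1,0,-0.002,0,-0.026]]
  ]
}}

```text
t: 13.85
ee_pos: [0.5251, 0.1246, 0.0762]
ee_rot: [0.509, -0.49, 0.51, 0.491]
ft_force: [-4.2, -0.4, 2.1]
finger_gap: -0.0004
```

Call:
{"method": "servo_tool", "body": {
  "targets": [
    [[-1,0,-0.001,0,-0.01],[-1,0,-0.0015,0,-0.01],[-1,0,-0.0015,0,-0.01]]
  ]
}}

```text
t: 14.1
ee_pos: [0.5252, 0.1245, 0.0761]
ee_rot: [0.506, -0.492, 0.508, 0.494]
ft_force: [-9.8, -2.6, 5.6]
finger_gap: 0.0
```

It's at the stop: force rose to about 10 N without movement. Retreating, lifting and moving clear.

Call:
{"method": "servo_tool", "body": {
  "targets": [
    [[-1,0,0.004,0,0],[-1,0,0.012,0,0],[-1,0,0.022,0,0],[-1,-0.03,0.03,0,0],[-1,-0.07,0.03,0,0],[-1,-0.11,0.03,0,0],[-1,-0.14,0.06,0,0],[-1,-0.16,0.09,0,0],[-1,-0.17,0.11,0,0],[-1,-0.17,0.12,0,0],[-1,-0.17,0.12,0,0],[-1,-0.17,0.12,0,0]]
  ]
}}

```text
t: 15.1
ee_pos: [0.4071, 0.128, 0.2457]
ee_rot: [0.507, -0.493, 0.507, 0.493]
ft_force: [0.8, -0.3, -0.7]
finger_gap: 0.0003
```

```bash
python3 - <<'E'
from h import *
s=read_state();T=pose(s);print(s["t"],s["ee_pos"],s["ft_force"],T)
im=read_camera("scene");c=cv2.resize(im[155:275,230:370,::-1],(448,384),interpolation=cv2.INTER_CUBIC)
im=read_camera("top");d=cv2.resize(im[128:240,155:280,::-1],(428,384),interpolation=cv2.INTER_CUBIC)
a=cv2.imread("pics/top0.png");cv2.imwrite("pics/m8.png",cv2.resize(np.hstack([d,c]),(800,351)))
E
```

```text
15.1 [0.4071 0.128  0.2457] [ 0.8382 -0.3129 -0.68  ] [[ 0.0004 -0.9996  0.0275  0.4071]
 [ 0.      0.0275  0.9996  0.128 ]
 [-1.     -0.0004  0.      0.2457]
 [ 0.      0.      0.      1.    ]]
```

View pics/m8.png

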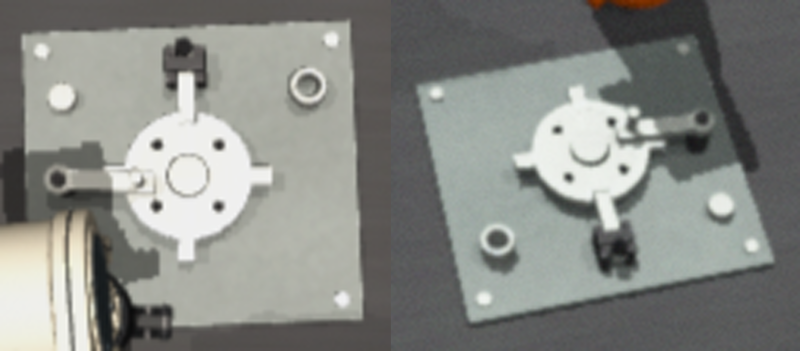

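The pawl is seated in the notch at (187,118), the hold-down lies square over the flange with its pin at (138,181), and the tube and slug have not moved. Handing in.

```bash
python3 -c "
from workcell import *
print(job_done())"
```

```text
the job is handed in; nothing more can be done
None
```

I finished the job and handed it in at about 15 s of robot time. The flange is locked by the pawl and the hold-down arm is over it at its stop.

- **Lock:** I pushed the grey flange clockwise by the ear opposite the notch until the pawl dropped in, which a wrist picture showed. After about 3 mm of play the ear stopped rigidly.
- **Lean:** I held the push for over 1.3 s in all, first at about 10.7 N, then at about 12.3 N for the last 0.6 s. The highest reading was 12.5 N. Force was read only at the end of each move.
- **Hold-down:** I swung it by its pin with shut fingers until it stopped moving under about 10 N, then backed off and lifted clear.
- **Last checks:** The pictures show the pawl in the notch, the flange square to the fixture, the hold-down over the flange, and the tube and slug in place. The last wrist force read about 1 N with the arm in free air. I did not check the brush, wrench, spray bottle, tin or aluminium block again, but the arm did not go near them. No check failed. The camera measurements agreed to 2–5 mm, and the flange angle to about 0.04 rad.

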